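Wedge the mini lathe tight on the bench

ROBOT

A 7-joint arm with a two-finger parallel gripper is mounted at the origin on the work surface. World frame = base frame: x ahead of the robot, y to its left, z up, the work surface at z = 0. Lengths are in m, angles in rad, forces in N, time in s.
With the tool pointing down it reaches from about 0.4 to 0.9 m from the base axis. Payload 5.5 kg.
Tool frame: the origin (TCP) lies at the very end of the fingers, on their centre line; the grasp point (between the pads) lies 19 mm behind it (env.tcp_to_grasp is the distance from the TCP to the grasp point, in m); z points along the fingers, x is the direction in which the jaws open and shut, and the axes are right-handed (so a half turn about z gives the same grasp; the last joint's range is limited). The gripper opens to 92 mm and grips with 3 to 60 N. Pads are 19 mm wide; open, the fingers measure 130 mm over their backs; the gripper's body (75 mm by 190 mm) begins 47 mm behind the grasp point.
Start: joints at [-0.991, 0.501, -0.427, 1.55, 0.221, 1.138, -0.21], TCP at [0.202, 0.618, 0.227] pointing down, gripper open.
Joint ranges: [-2.88, 2.88], [-0.31, 2.03], [-1.54, 1.56], [0.2, 2.42], [-1.41, 4.55], [0.19, 2.02], [-2.57, 2.57]. Speed limits (rad/s): [2.57, 2.57, 3.14, 3.14, 3.14, 3.14, 3.14].

INTERFACE

Orientations are given as [roll, pitch, yaw] about the fixed x, y, z axes, in that order (R = Rz(yaw) Ry(pitch) Rx(roll)).
In Python, from bench import env gives the robot as it stands.
- The arm moves only by the tool send_rows, never from a script. Its argument "commands" is a list that holds one entry, the list of rows, each a list of 4 numbers: the shift along the tool's x, y, z in mm, then the turn about the tool's z in rad. In form: [[[x, y, z, twist], ...]]. A call has 1 to 20 rows; each row shifts and turns the commanded pose from where the row before left it, along the tool's axes as they then stand; what a row does not reach is not made up. A row lasts 1/8 s, in which the tool goes at most 62.5 mm and 10.7 degrees, less where a joint would pass 70% of its speed; a pose out of reach is approached as far as the arm can. A call is refused whole if a number of a shift passes 62.5 or a number of a turn 0.188, either way. A call with a gripper value outside its range is refused whole. "claw" is the opening, from 0 (shut) to 1 (fully open), set as the call begins (left out, the last holds). The fingers move at their own pace and stop on an object; "newtons" is the grip in N (left out, the last holds). Time passes only in rows, so rows that do not move let the fingers close. It gives the time, the measured TCP pose, the force and the opening at its end, in the units of the state.
- env.read_state(): the state, without advancing time (a new reading comes with each control period).
- env.snapshot(name): name is "scene" or "top" or "wrist"; returns the picture (420x560x3 uint8, red, green, blue); there is no depth.
- env.camera_info(name): a dict with "mtx" (3x3 intrinsics, pixels), "rvec" (rotation vector, rad) and "tvec" (3), from world to camera coordinates, as OpenCV has them; the wrist camera has in their place "T_tool_cam" (4x4, takes a point from camera to tool coordinates, whose origin is the TCP and whose axes are the tool frame's). Camera axes: x right, y down, z forward; pixel columns grow to the right and rows downward; lengths in m; the calibration is good to about 2 mm. A picture is of the moment at which its call begins: read the wrist's pose just before it. camera_info takes no time and is no camera call.
- env.finish_job(): hands the job in, once; it reports no verdict.
Trained networks look in the newest picture that a camera, given by its name, has taken for a name from the list of things; names that differ only in an ending like _2 or _b are one class to them, and where a whole thing is asked for, a point or a joint stands for the part that bears it (a point fixed in the world has none). Each returns a list of dicts, best first, with "p" (0 to 1); they miss things now and then, are a little off and sometimes report something else, mostly with a low value. They report only what shows in the picture. A call takes as long as a camera call. They do not tell look-alikes from the thing itself.
- env.regions_of(camera, label): "region" (420x560 bool, what is visible of it) and "xy" ([column, row] in pixels, amid what is visible of it).
The state is a dict: "time": time; "joint_pos": joint angles; "qd": joint speeds; "joint_torque": joint torques, N m; "ee_pos": TCP position; "tcp_rot": TCP orientation; "wrist_force": force on the tool from outside, world axes, zero at the start; "wrist_torque": the same for the moment, N m; "finger_gap": finger opening in m.
Only numpy, scipy, OpenCV 4.12 (cv2) and the standard library are available. Lean on these libraries where they do the work, as an engineer would, in place of code of your own. Each camera call takes 0.05 s, during which the arm holds its last target.

TASK

The little lathe's plywood board sits loose between the two wooden cleats on the bench. Pick up the hammer and tap the wedge in with it, endways along the slanted cleat, in at least three separate light taps (drawing the hammer back between taps), until it stops advancing and the board is clamped tight; no heavy blows, and do not push the wedge with the gripper. Then lay the hammer down flat on the tool mat, without having knocked the lathe or moved the other things on the bench.

Things in the scene. Friction and masses are not known exactly. Their poses are not given: they have to be found in the camera images.
- hammer: Light joiner's hammer, 0.26 kg, lying on its side on the tool mat: straight wooden handle with a red end, 205 mm long, 18 mm thick between its flat upright sides, 26 mm high; steel head 85 mm long. Origin under the handle's middle line. x along the handle towards the head, y along the head away from the striking face (blows go along -y), z up.
- hammer_grip (a point): The place to grip: on the handle's middle line, half-way up (13 mm above what the hammer lies on), 50 mm from the head's middle, close to the centre of mass. Axes as the hammer's.
- hammer_face (a point): Centre of the round striking face, 26 mm across: 50 mm along +x and 42 mm along -y of the hammer from hammer_grip, at the same height. The other end of the head reaches 43 mm along +y.
- wedge: Pale waxed wooden wedge, loose, 0.08 kg, 160 mm long, 30 mm high, 12 mm wide at the thin end, 35 mm at the thick end (1 in 7), flat on the bench, thin end started between the board's far edge and the slanted cleat. Origin: mid-length, under its straight side. It slides loosely 10 to 50 mm (the gap differs), then shoves the board 1 to 2 mm over (4 to 12 N on the hammer), then stops dead.
- wedge_butt (a point): Centre of the wedge's flat thick end, the face to strike, 15 mm above the bench; tight, it stands 25 to 65 mm beyond the board's end. y points out of it (drive along -y), x away from the board, z up. Once it stops dead, a hammer force of 15 to 25 N leaves it tight; bring the hammer on slowly (about 0.05 m/s), over 70 N is a heavy blow. It stays where driven.
- lathe: Mini lathe, black and red, 125 mm high, on a loose plywood board 180 mm (x) by 260 mm (y) by 18 mm; 1.2 kg in all. Origin under the board's centre. y points to the tailstock end, where the wedge's thick end sticks out; the wedge bears on the +x edge. Cleats 28 mm high are screwed to the bench: a straight one along the -x edge, a slanted one outside the wedge, neither over 25 mm past the board's end.
- lathe_board (a point): Centre of the top face of the lathe's board, 18 mm above the bench; axes as the lathe's.
- mat_top (a point): Dark green rubber tool mat fixed on the bench, 320 mm (x) by 170 mm (y), 3 mm thick; this point is the centre of its top face.
- spanner_grip (a point): Steel spanner, 150 mm long and 8 mm thick, lying beyond the slanted cleat: leave alone. The point is on its shank.
- cup_mid (a point): Turned wooden knob, 44 mm across and 60 mm high, standing beyond the slanted cleat: leave alone. The point is its centre.
- parts_box_mid (a point): Clear plastic parts tray, 80 by 120 by 32 mm, beyond the slanted cleat: leave alone. The point is its centre.
- screwdriver_grip (a point): Red-handled screwdriver, 200 mm long, lying to the left of the tool mat: leave alone. The point is on its handle.
Not all that is in view belongs to the job. What is shaped like the hammer but white is not meant. There is more than one size of the wedge; the one meant has the size given above.

How it is judged:
On the way, in this order (a step that is already met when the one before it is completed fails the run):
1. first tap on the wedge with the held hammer (contact force between hammer and wedge above 0.1 N and contact force between the fingers and hammer above 2 N).
2. hammer drawn back 5 mm clear of the wedge (contact force between hammer and wedge below 0.1 N and y of hammer_face in the frame of wedge_butt above 0.005 m).
3. second tap (all of step 1).
4. hammer drawn back 5 mm clear again (all of step 2).
5. third tap (all of step 3).
6. after the third or a later tap, with the hammer drawn back, the wedge sits still and presses on the board with over 13 N (all of step 4 and contact force between wedge and lathe above 13 N and linear speed of wedge below 0.005 m/s), for 0.2 s.
At the end, for the whole second after the job is handed in: The wedge lies flat and still, clamping the board with over 13 N; the hammer lies flat, still and released on its side with its grip point on the tool mat (within 130 mm along the mat and 85 mm across it from its centre) (contact force between wedge and lathe above 13 N and linear speed of wedge below 0.005 m/s and angle between each of wedge_butt, hammer_grip's own z axis and vertical below 0.1 rad and height (world z) of wedge_butt below 0.02 m and height (world z) of hammer_grip below 0.022 m and x of hammer_grip in the frame of mat_top between -0.13 and 0.13 m and y of hammer_grip in the frame of mat_top between -0.085 and 0.085 m and linear speed of hammer below 0.01 m/s); the robot touches nothing.
It fails at once if a heavy blow: over 70 N between hammer and wedge (contact force between hammer and wedge above 70 N).
It fails at once if the gripper or arm pushes the wedge (over 1 N) (contact force between any of the fingers, the arm and wedge above 1 N).
It fails at once if the hammer or robot strikes the lathe or its board (over 2 N), or the lathe is tipped (contact force between any of hammer, the fingers, the arm and lathe above 2 N or angle between lathe_board's own z axis and vertical above 0.08 rad).
It fails at once if the hammer is dropped (falls loose faster than 0.7 m/s) (contact force between the fingers and hammer below 0.2 N and linear speed of hammer above 0.7 m/s).
It fails at once if spanner, turned knob, parts tray or screwdriver moved over 20 mm (distance of any of spanner_grip, cup_mid, parts_box_mid, screwdriver_grip from where it was at the start of the episode above 0.02 m).
It also fails if it takes over 48 s, if anything falls off the work surface, if the arm or the gripper's body presses on something with over 40 N, if the wrist force passes 120 N, or if a joint passes its speed limit or range.

## Working session

There is one attempt and no reset: what is moved stays moved. The work goes in short steps, Python scripts to look and compute and a tool call to move; the robot and the scene stay as the last step left them, time stands still between calls to the robot, and variables do not carry over. Pictures are saved under pics/ and viewed, and the job is handed in when it is done.

Besides the shell and the picture viewer there is one more tool, called after "Request:" in YAML: its name, and indented under it one key for each argument. send_rows: Moves the arm, as the interface text tells. Its arguments: {"type":"object","properties":{"commands":{"type":"array"},"claw":{"type":"number"},"newtons":{"type":"number"}},"required":["commands"]}

```bash
ls; mkdir -p pics
python3 - <<'E'
from bench import env
import cv2,numpy as np
for n in ["scene","top","wrist"]:
    im=env.snapshot(n); cv2.imwrite(f"pics/{n}0.png",im[:,:,::-1])
    c=env.camera_info(n); print(n,{k:np.round(v,4).tolist() for k,v in c.items()})
s=env.read_state(); print(s)
E
```

```text
pics
scene {'mtx': [[469.4134, 0.0, 281.0365], [0.0, 469.4134, 202.7089], [0.0, 0.0, 1.0]], 'rvec': [2.2018, 1.2533, -0.4532], 'tvec': [-0.4316, -0.3251, 1.4283]}
top {'mtx': [[502.6962, 0.0, 280.2282], [0.0, 502.6962, 206.7529], [0.0, 0.0, 1.0]], 'rvec': [2.1603, -2.1693, 0.1263], 'tvec': [0.119, 0.5948, 1.3694]}
wrist {'mtx': [[307.2953, 0.0, 279.5881], [0.0, 307.2953, 214.5831], [0.0, 0.0, 1.0]], 'T_tool_cam': [[1.0, 0.0013, 0.0006, -0.0004], [-0.0014, 0.9567, 0.2911, -0.0797], [-0.0002, -0.2911, 0.9567, -0.1561], [0.0, 0.0, 0.0, 1.0]]}
{'time': 0.15, 'joint_pos': array([-0.99080538,  0.50167224, -0.42681629,  1.55122537,  0.22081243,
        1.1383022 , -0.2103336 ]), 'qd': array([ 9.03308835e-06, -1.73108447e-03, -1.90540733e-03, -3.13527359e-03,
       -7.81600840e-04,  7.76146886e-04,  4.94305784e-04]), 'joint_torque': array([-6.93132271e-03, -5.67088509e+01, -5.82623318e+00, -2.79452133e+01,
       -6.88981055e-02,  2.65132345e-02,  1.02714657e-04]), 'ee_pos': array([0.20235428, 0.61711488, 0.22588414]), 'tcp_rot': array([-3.14154661e+00,  1.55560672e-03,  1.25400917e+00]), 'wrist_force': array([0.08512207, 0.5413724 , 0.15155358]), 'wrist_torque': array([ 0.00415161, -0.02662489,  0.04546246]), 'finger_gap': 0.09233879254108343}
```

View pics/scene0.png

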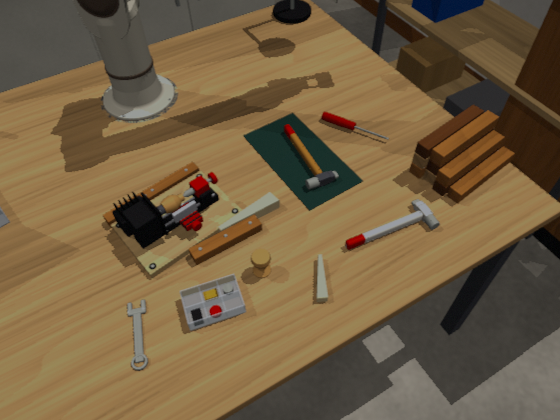

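View pics/top0.png

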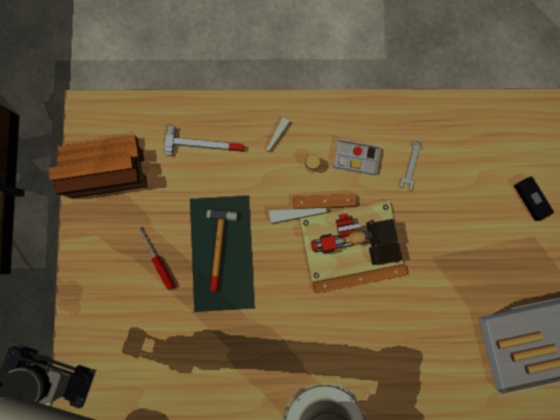

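View pics/wrist0.png

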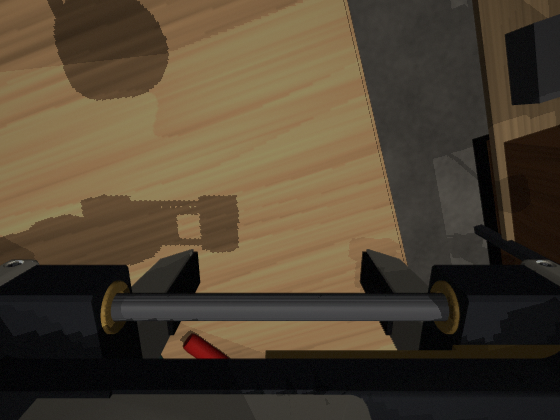

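```bash
cat > h.py <<'E'
import numpy as np,cv2
from bench import env
def cam(n):
    c=env.camera_info(n); R=cv2.Rodrigues(np.array(c['rvec'],float))[0]; return np.array(c['mtx']),R,np.array(c['tvec'],float).ravel()
def wcam(st):
    from scipy.spatial.transform import Rotation as Ro
    c=env.camera_info('wrist'); T=np.eye(4); T[:3,:3]=Ro.from_euler('xyz',st['tcp_rot']).as_matrix(); T[:3,3]=st['ee_pos']
    W=np.linalg.inv(T@np.array(c['T_tool_cam'])); return np.array(c['mtx']),W[:3,:3],W[:3,3]
def bp(C,uv,z):
    K,R,t=C; uv=np.atleast_2d(np.array(uv,float)); d=np.c_[uv,np.ones(len(uv))]@np.linalg.inv(K).T@R
    o=-R.T@t; s=(z-o[2])/d[:,2]; return o+s[:,None]*d
def pj(C,X):
    K,R,t=C; p=(np.atleast_2d(X)@R.T+t)@K.T; return p[:,:2]/p[:,2:]
E
python3 - <<'E'
from h import *
hz={'hammer':.016,'wedge':.03,'mat_top':.003,'lathe':.018,'spanner_grip':.006,'cup_mid':.03,'parts_box_mid':.016,'screwdriver_grip':.01,'hammer_face':.016,'wedge_butt':.015,'hammer_grip':.016}
for n in ['top','scene']:
    im=env.snapshot(n)
    C=cam(n)
    for l in ['hammer','wedge']:
        for r in env.regions_of(n,l)[:4]:
            m=r['region']; cnt=max(cv2.findContours(m.astype(np.uint8),0,2)[0],key=cv2.contourArea)
            print(n,l,round(r['p'],2),np.round(r['xy']),m.sum(),np.round(bp(C,r['xy'],hz[l])[0],3),
              cv2.approxPolyDP(cnt,2,True)[:,0].tolist())
im=env.snapshot('top'); v=cv2.resize(im[160:310,180:420],None,fx=3.3,fy=3.3,interpolation=3); cv2.imwrite('pics/topz.png',v[:,:,::-1])
im=env.snapshot('scene'); v=cv2.resize(im[100:280,90:370],None,fx=2.8,fy=2.8,interpolation=3); cv2.imwrite('pics/scz.png',v[:,:,::-1])
E
```

```text
top hammer 0.76 [189. 147.] 740 [0.77  0.376 0.016] [[167, 128], [167, 154], [171, 154], [175, 144], [243, 149], [242, 145], [179, 138], [174, 126], [170, 125]]
top hammer 0.65 [220. 235.] 793 [0.518 0.285 0.016] [[232, 211], [207, 212], [209, 217], [218, 219], [212, 291], [217, 290], [224, 221], [236, 220], [237, 213]]
top wedge 0.75 [292. 214.] 537 [0.576 0.083 0.03 ] [[326, 209], [270, 210], [269, 216], [271, 222], [322, 213]]
scene hammer 0.84 [311. 166.] 794 [0.528 0.282 0.016] [[286, 125], [286, 133], [315, 175], [307, 180], [308, 186], [322, 185], [337, 177], [334, 171], [323, 172], [290, 126]]
scene hammer 0.62 [399. 222.] 1186 [0.784 0.361 0.016] [[438, 221], [427, 205], [416, 199], [412, 202], [415, 209], [413, 213], [347, 239], [346, 245], [348, 248], [355, 247], [421, 219], [432, 229]]
scene wedge 0.8 [258. 210.] 714 [0.59 0.09 0.03] [[279, 199], [272, 193], [267, 193], [220, 226], [220, 230], [251, 214], [261, 216], [277, 208]]
scene wedge 0.73 [322. 283.] 376 [0.83  0.113 0.03 ] [[320, 254], [317, 270], [318, 301], [327, 299]]
scene wedge 0.23 [263. 261.] 467 [0.721 0.033 0.03 ] [[257, 249], [252, 255], [254, 271], [258, 276], [264, 277], [271, 271], [270, 255], [265, 249]]
```

View pics/topz.png

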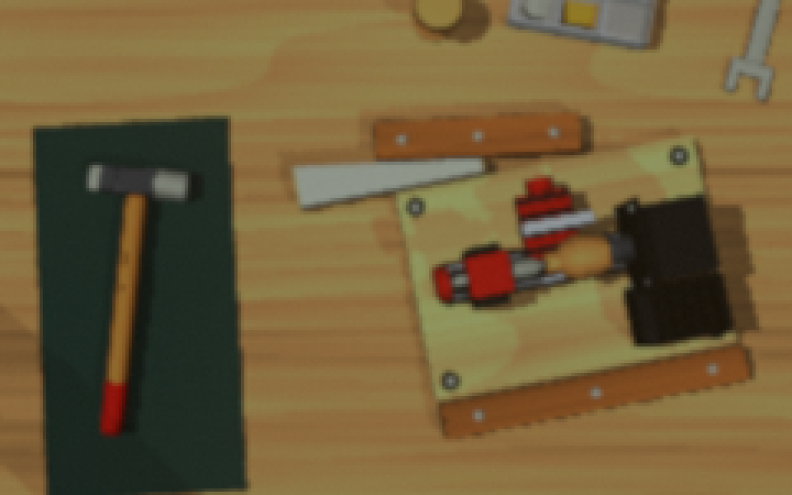

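View pics/scz.png

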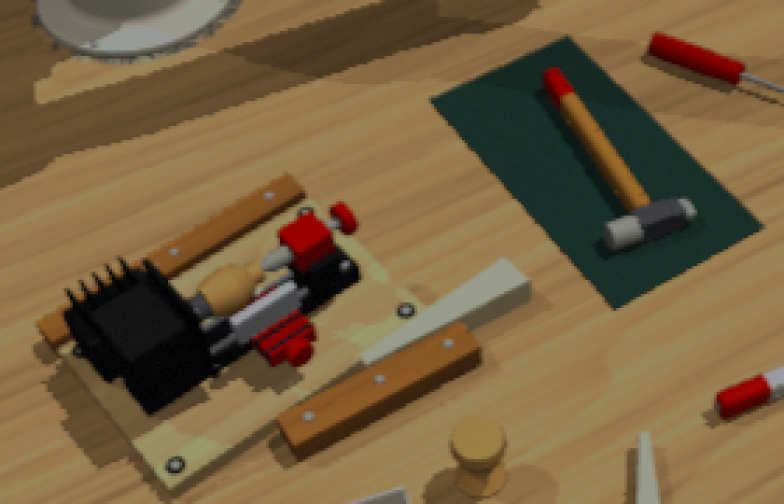

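Run:
```python
from h import *
T=cam('top');S=cam('scene')
import itertools
# triangulate hammer mask -> rough; handle axis via row means in top
env.snapshot('top'); 
for r in env.regions_of('top','hammer'):
    if abs(r['xy'][0]-220)<15:
        m=r['region']; rows=[y for y in range(225,288)]
        cs=[np.nonzero(m[y])[0].mean() for y in rows]
        p=np.polyfit(rows,cs,1); a=bp(T,[[np.polyval(p,225),225],[np.polyval(p,285),285]],.029)
        print('handle',p,a,'yaw',np.arctan2(*(a[0]-a[1])[[1,0]]))
def tri(u,v):
    P=[K@np.c_[R,t] for K,R,t in (T,S)]
    X=cv2.triangulatePoints(P[0],P[1],np.array(u,float).reshape(2,1),np.array(v,float).reshape(2,1)); return (X[:3]/X[3]).ravel()
z=lambda p:(180+p[0]/3.3,160+p[1]/3.3); zs=lambda p:(90+p[0]/2.8,100+p[1]/2.8)
for n,a,b in [('headmid',(137,181),(650,222)),('faceend',(188,184),(622,236)),('butt R top',(293,166),(528,285)),('butt board top',(303,208),(505,262)),('wheel',(443,283),(344,218)),('redblock',(490,274),(306,240)),('board screw',(415,206),(405,310)),('cleatcorner',(376,120),(480,350))]:
    print(n,np.round(tri(z(a),zs(b)),4))
print('tail', bp(T,[z((112,436))],.02),'bench butt',bp(T,[z((293,166)),z((303,208)),z((485,158)),z((490,170))],.03))
print('board corners',bp(T,[z((403,195)),z((440,400)),z((700,140)),z((740,345))],.018))
print('cleat',bp(T,[z((376,158)),z((582,152)),z((376,120)),z((580,115))],.028))
print('mat',bp(T,[z((34,128)),z((228,118)),z((245,488)),z((48,495))],.003))
```

```text
handle [-1.05894777e-01  2.44569380e+02] [[0.54523319 0.28254946 0.029     ]
 [0.3799178  0.29852762 0.029     ]] yaw -0.09635328295318588
headmid [0.5757 0.2833 0.0111]
faceend [0.5756 0.2448 0.0134]
butt R top [0.5871 0.1491 0.0189]
butt board top [0.5522 0.1428 0.0174]
wheel [0.4852 0.0277 0.0791]
redblock [ 0.4922 -0.0104  0.0807]
board screw [0.5529 0.0455 0.0148]
cleatcorner [0.6266 0.0786 0.02  ]
tail [[0.36009475 0.30070582 0.02      ]] bench butt [[ 0.58578342  0.14855452  0.03      ]
 [ 0.55007412  0.14017227  0.03      ]
 [ 0.59195084 -0.01423289  0.03      ]
 [ 0.58170566 -0.01831804  0.03      ]]
board corners [[ 0.56181375  0.05502482  0.018     ]
 [ 0.38863606  0.02550362  0.018     ]
 [ 0.60805763 -0.19984218  0.018     ]
 [ 0.43348808 -0.22850971  0.018     ]]
cleat [[ 0.5925429   0.07812857  0.028     ]
 [ 0.59697169 -0.09693669  0.028     ]
 [ 0.62508375  0.07788666  0.028     ]
 [ 0.6286977  -0.0959131   0.028     ]]
mat [[0.62262411 0.37309867 0.003     ]
 [0.63069605 0.20529608 0.003     ]
 [0.31528269 0.19010724 0.003     ]
 [0.31023861 0.35634656 0.003     ]]
```

Request:
send_rows:
  commands:
    - [[-17,37,0,0],[-17,37,0,0],[-17,37,0,0],[-17,37,0,0],[-17,37,0,0],[-17,37,0,0],[-17,37,0,0],[-17,37,0,0],[-17,37,0,0],[-17,37,0,0],[-17,37,0,0],[-17,37,0,0],[0,0,0,-0.11],[0,0,0,-0.11],[0,0,0,0],[0,0,0,0]]

```text
time: 2.65
ee_pos: [0.5608, 0.2856, 0.2267]
tcp_rot: [-3.142, -0.0, 1.472]
wrist_force: [-0.3, 1.2, 0.1]
finger_gap: 0.0919
```

Run:
```python
from h import *
s=env.read_state(); print(s['time'],s['ee_pos'],s['tcp_rot'],s['joint_pos'],s['wrist_force'])
im=env.snapshot('wrist'); cv2.imwrite('pics/w1.png',im[:,:,::-1])
```

```text
2.65 [0.560756   0.28557217 0.22672828] [-3.14158364e+00 -4.35381163e-05  1.47207020e+00] [-0.26767733  0.45043075 -0.33189214  1.60864381  0.15906     1.10919211
  0.83222226] [-0.28508527  1.15055648  0.09202065]
```

View pics/w1.png

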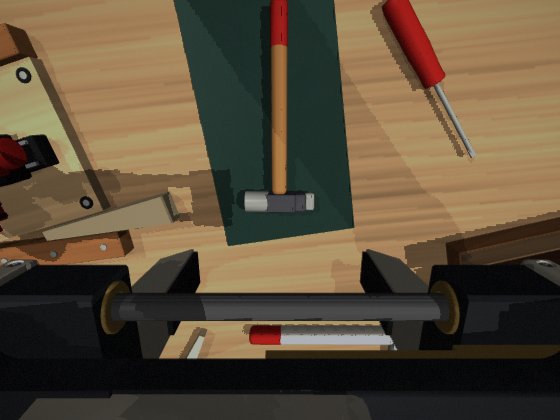

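Run:
```python
from h import *
s=env.read_state(); im=cv2.imread('pics/w1.png'); 
v=cv2.resize(im[120:260,20:320],None,fx=2.66,fy=2.66,interpolation=3); v=np.clip(v*1.6,0,255).astype(np.uint8); cv2.imwrite('pics/w1z.png',v)
C=wcam(s)
print(np.round(bp(C,[[279.5,20],[279.5,188],[279.5,202],[245,202],[314,202]],.025),4))
```

```text
[[0.3831 0.3028 0.025 ]
 [0.5569 0.2859 0.025 ]
 [0.574  0.2842 0.025 ]
 [0.57   0.243  0.025 ]
 [0.578  0.3255 0.025 ]]
```

View pics/w1z.png

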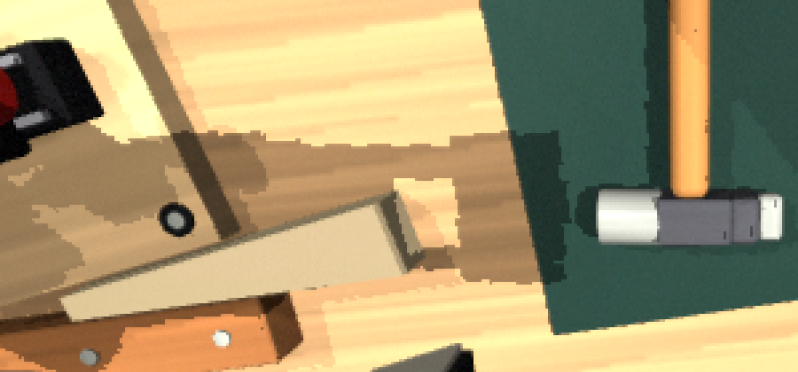

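Request:
send_rows:
  commands:
    - [[-1,-26,0,0],[0,0,45,0],[0,0,45,0],[0,0,45,0],[0,0,40,0],[0,0,20,0],[0,0,10,0],[0,0,8,0],[0,0,5,0],[0,0,0,0],[0,0,0,0]]

```text
time: 4.08
ee_pos: [0.5353, 0.2872, 0.0094]
tcp_rot: [3.141, -0.001, 1.474]
wrist_force: [-0.3, -1.1, 0.4]
finger_gap: 0.0919
```

Run:
```python
from h import *
im=env.snapshot('wrist'); cv2.imwrite('pics/w2.png',np.clip(im[:,:,::-1]*1.6,0,255).astype(np.uint8))
```

```text
(no output)
```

View pics/w2.png

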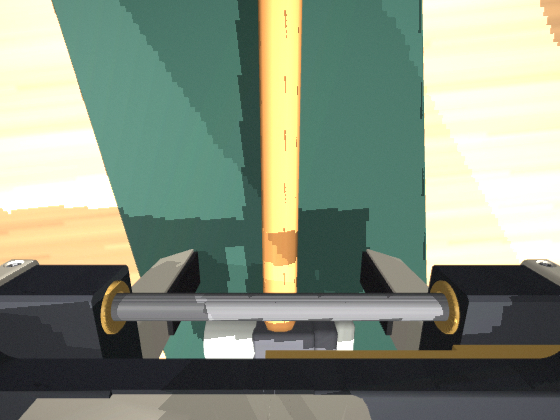

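Request:
send_rows:
  commands:
    - [[0,0,3,0],[0,0,0,0],[0,0,0,0],[0,0,0,0],[0,0,0,0],[0,0,0,0],[0,0,0,0]]
  claw: 0
  newtons: 58

```text
time: 5.0
ee_pos: [0.5349, 0.287, 0.0057]
tcp_rot: [3.142, -0.0, 1.474]
wrist_force: [1.3, -0.3, -0.3]
finger_gap: 0.0264
```

Request:
send_rows:
  commands:
    - [[0,0,0,0],[0,0,0,0]]

```text
time: 5.25
ee_pos: [0.5349, 0.2871, 0.0057]
tcp_rot: [3.142, -0.0, 1.474]
wrist_force: [-0.8, -0.3, 0.4]
finger_gap: 0.0175
```

Request:
send_rows:
  commands:
    - [[0,0,-15,0],[0,0,-30,0],[0,0,-35,0],[0,0,0,0]]

```text
time: 5.75
ee_pos: [0.5371, 0.2884, 0.0894]
tcp_rot: [3.136, -0.004, 1.474]
wrist_force: [0.2, 0.1, -3.2]
finger_gap: 0.0179
```

Run:
```python
from h import *
s=env.read_state(); print(s['ee_pos'],s['wrist_force'],s['wrist_torque'],s['finger_gap'])
im=env.snapshot('wrist'); cv2.imwrite('pics/w3.png',np.clip(im[:,:,::-1]*1.6,0,255).astype(np.uint8))
s1=dict(ee_pos=np.array([0.560756,0.28557217,0.22672828]),tcp_rot=np.array([-3.14158364,-4.35e-05,1.47207]))
C=wcam(s1); z=lambda p:(20+p[0]/2.66,120+p[1]/2.66)
print('butt',bp(C,[z((378,205)),z((406,273))],.03),'thin',bp(C,[z((63,298)),z((72,320))],.03))
print('board edge end',bp(C,[z((205,245))],.018), bp(C,[z((110,0))],.018))
print('cleat',bp(C,[z((264,296))],.028))
```

```text
[0.53714962 0.28843346 0.08938466] [ 0.23310668  0.14946538 -3.2125784 ] [ 0.01641996 -0.00830434 -0.00732509] 0.01788108037935543
butt [[0.55325682 0.14707015 0.03      ]
 [0.58577595 0.15313408 0.03      ]] thin [[ 0.58236931 -0.00591926  0.03      ]
 [ 0.59331894 -0.00523604  0.03      ]]
board edge end [[0.56669836 0.05802505 0.018     ]] [[0.45615266 0.04704828 0.018     ]]
cleat [[0.59100962 0.08494414 0.028     ]]
```

View pics/w3.png

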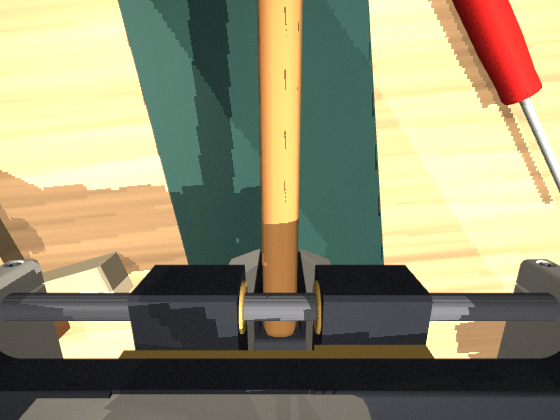

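Request:
send_rows:
  commands:
    - [[-28,-2,0,0],[-28,-2,0,0],[-27,-3,0,0],[0,0,0,-0.141],[0,0,0,-0.141],[0,0,0,0],[0,0,25,0],[0,0,25,0],[0,0,20,0],[0,0,8,0],[0,0,0,0],[0,0,0,0]]

```text
time: 7.3
ee_pos: [0.5204, 0.2055, 0.0084]
tcp_rot: [3.14, -0.0, 1.756]
wrist_force: [0.1, 0.2, -2.7]
finger_gap: 0.0177
```

```bash
cat > look.py <<'E'
import sys
from h import *
k=sys.argv[1]
s=env.read_state(); print(s['time'],s['ee_pos'],s['tcp_rot'],s['wrist_force'],s['finger_gap'])
im=env.snapshot('top'); a=cv2.resize(im[170:290,200:360],None,fx=3.5,fy=3.5,interpolation=3)
im=env.snapshot('scene'); b=cv2.resize(im[130:270,200:360],None,fx=3,fy=3,interpolation=3)
for n,v in (('t',a),('s',b)): cv2.imwrite(f'pics/{n}{k}.png',np.clip(v[:,:,::-1]*1.6,0,255).astype(np.uint8))
E
python3 look.py 4
```

```text
7.3 [0.5204442  0.20549078 0.00835252] [ 3.14036751e+00 -3.53856693e-04  1.75578874e+00] [ 0.11134384  0.21350529 -2.70935574] 0.017676643995725733
```

View pics/t4.png

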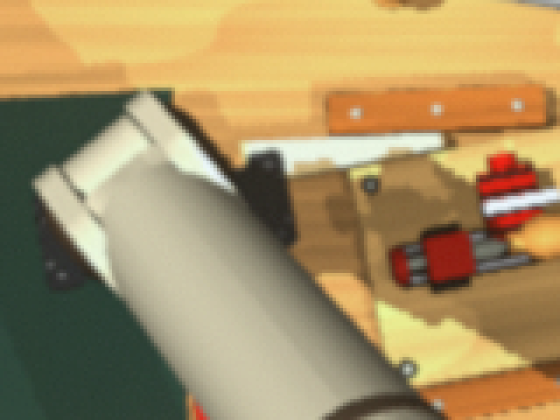

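View pics/s4.png

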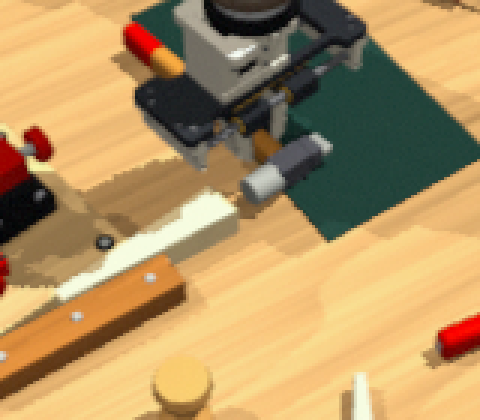

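Request:
send_rows:
  commands:
    - [[-6,0,0,0],[-6,0,0,0],[-5,0,0,0],[-4,0,0,0],[-4,-0.5,0,0],[-4,-0.5,0,0],[-3,-0.5,0,0]]

```text
time: 8.28
ee_pos: [0.5243, 0.1732, 0.0077]
tcp_rot: [-3.142, -0.0, 1.756]
wrist_force: [0.5, 0.7, -2.8]
finger_gap: 0.0175
```

```bash
python3 look.py 5
```

```text
8.275 [0.52425518 0.17322131 0.00770171] [-3.14156215e+00 -1.35836921e-04  1.75602929e+00] [ 0.48126675  0.71888927 -2.77626629] 0.01751847290454873
```

View pics/s5.png

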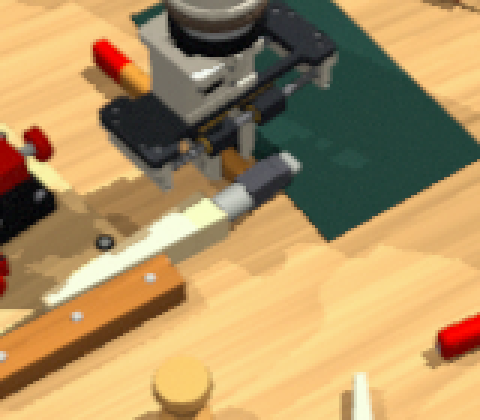

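View pics/t5.png

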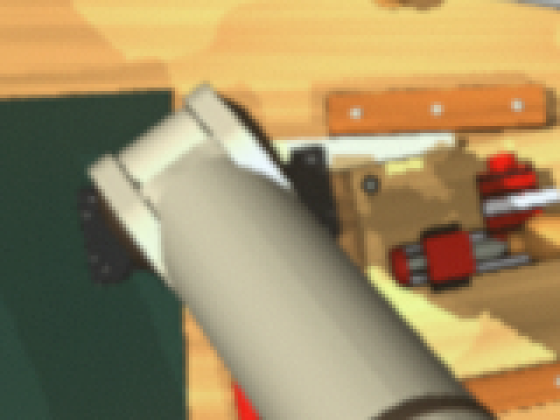

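Request:
send_rows:
  commands:
    - [[7,0,0,0],[7,0,0,0],[0,0,0,0],[-5,0,0,0],[-5,0,0,0],[-4,0,0,0],[-4,-0.6,0,0],[-4,-0.6,0,0],[-4,-0.6,0,0]]

```text
time: 9.5
ee_pos: [0.5247, 0.161, 0.0077]
tcp_rot: [3.142, -0.0, 1.756]
wrist_force: [0.5, 0.3, -2.6]
finger_gap: 0.0177
```

Request:
send_rows:
  commands:
    - [[7,0,0,0],[7,0,0,0],[0,0,0,0],[-5,0,0,0],[-5,0,0,0],[-4,0,0,0],[-3,-0.5,0,0],[-3,-0.5,0,0],[-3,-0.5,0,0]]

```text
time: 10.62
ee_pos: [0.5248, 0.1525, 0.0077]
tcp_rot: [3.141, -0.001, 1.756]
wrist_force: [-1.7, 4.3, -1.1]
finger_gap: 0.0177
```

```bash
python3 look.py 6
```

```text
10.625 [0.5248056  0.15247438 0.00773336] [ 3.14145168e+00 -6.76712956e-04  1.75645463e+00] [-1.69705179  4.3083571  -1.06487054] 0.017724157938899435
```

View pics/s6.png

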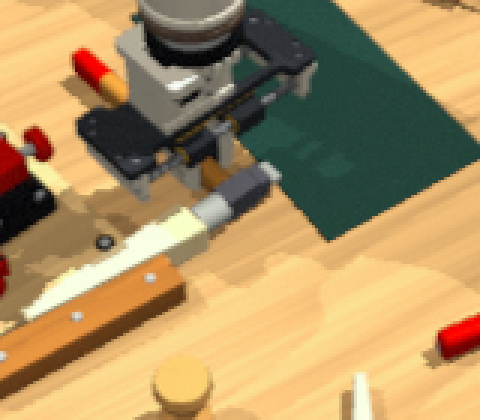

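View pics/t6.png

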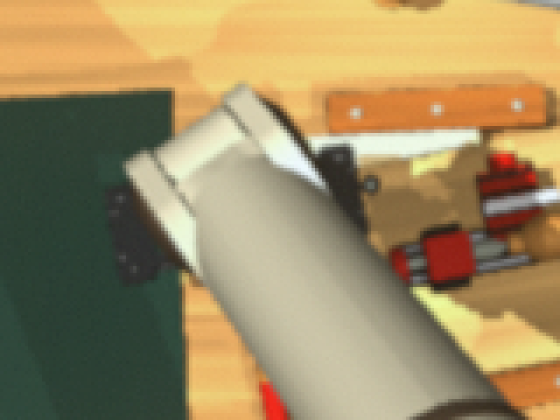

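Request:
send_rows:
  commands:
    - [[8,0,0,0],[6,0,0,0],[0,0,0,0],[-5,0,0,0],[-5,0,0,0],[-4,0,0,0],[-2,-0.3,0,0],[-2,-0.3,0,0],[-2,-0.3,0,0]]

```text
time: 11.85
ee_pos: [0.5248, 0.1482, 0.0078]
tcp_rot: [3.141, -0.002, 1.758]
wrist_force: [-1.3, 6.1, -2.9]
finger_gap: 0.0176
```

Request:
send_rows:
  commands:
    - [[-2,-0.3,0,0],[-2,-0.3,0,0],[-2,-0.3,0,0]]

```text
time: 12.22
ee_pos: [0.5249, 0.1434, 0.008]
tcp_rot: [3.14, -0.004, 1.759]
wrist_force: [-2.4, 6.9, -2.5]
finger_gap: 0.0176
```

Request:
send_rows:
  commands:
    - [[-2,-0.3,0,0],[-2,-0.3,0,0]]

```text
time: 12.48
ee_pos: [0.5251, 0.1394, 0.008]
tcp_rot: [3.14, -0.004, 1.759]
wrist_force: [-1.9, 7.2, -2.7]
finger_gap: 0.0177
```

Request:
send_rows:
  commands:
    - [[-1.5,-0.2,0,0],[-1.5,-0.2,0,0]]

```text
time: 12.72
ee_pos: [0.5249, 0.1384, 0.008]
tcp_rot: [3.14, -0.006, 1.761]
wrist_force: [-3.4, 12.7, -2.3]
finger_gap: 0.018
```

```bash
python3 look.py 7
```

```text
12.725 [0.52494021 0.13837307 0.00803254] [ 3.13987783 -0.00577894  1.76085159] [-3.41274666 12.67298566 -2.27782538] 0.01804731858844344
```

View pics/s7.png

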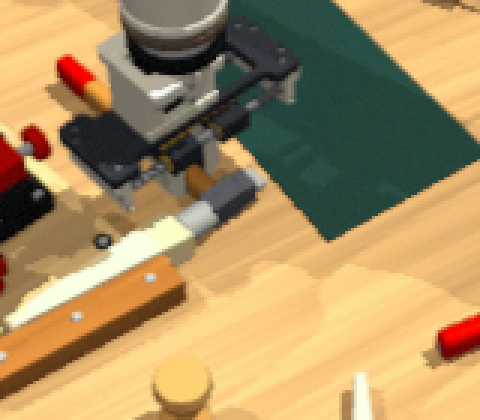

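View pics/t7.png

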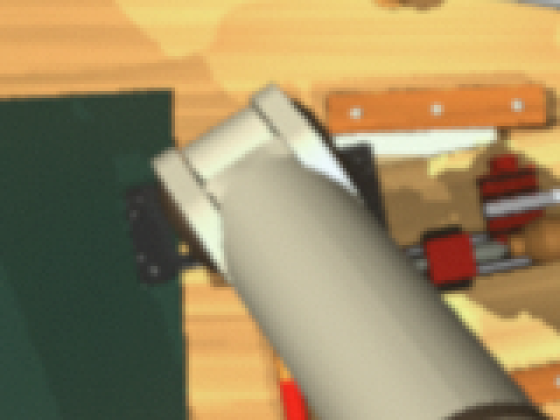

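Request:
send_rows:
  commands:
    - [[-1,0,0,0],[-0.5,0,0,0]]

```text
time: 13.08
ee_pos: [0.5249, 0.1383, 0.008]
tcp_rot: [3.14, -0.007, 1.762]
wrist_force: [-3.8, 14.3, -2.0]
finger_gap: 0.0176
```

Request:
send_rows:
  commands:
    - [[-1,0,0,0],[-1,0,0,0],[-1,0,0,0]]

```text
time: 13.45
ee_pos: [0.5247, 0.138, 0.0082]
tcp_rot: [3.14, -0.01, 1.765]
wrist_force: [-5.2, 19.9, -1.3]
finger_gap: 0.0175
```

Request:
send_rows:
  commands:
    - [[6,0,0,0],[8,0,0,0],[8,0,0,0],[0,0,0,0],[0,0,0,0],[0,0,0,0]]

```text
time: 14.2
ee_pos: [0.5226, 0.1495, 0.0077]
tcp_rot: [-3.142, 0.0, 1.755]
wrist_force: [-0.1, 0.4, -3.2]
finger_gap: 0.0175
```

```bash
python3 look.py 8
```

```text
14.2 [0.52255984 0.14946636 0.00768537] [-3.14151272e+00  3.96300021e-04  1.75516792e+00] [-0.05720631  0.3633117  -3.21755287] 0.017504406353557496
```

View pics/s8.png

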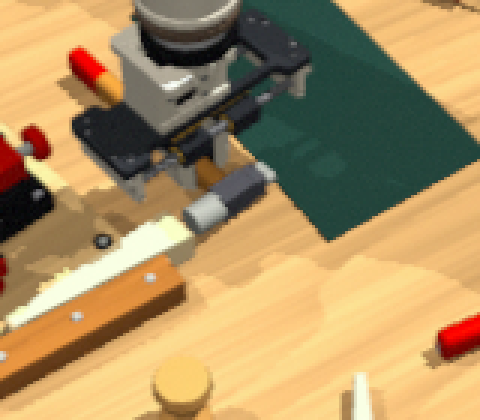

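Request:
send_rows:
  commands:
    - [[-5,0,0,0],[-4,0,0,0],[-3,0,0,0],[-2,0,0,0],[-2,0,0,0],[-2,0,0,0],[-2,0,0,0],[-1,0,0,0]]

```text
time: 15.3
ee_pos: [0.524, 0.138, 0.008]
tcp_rot: [3.141, -0.009, 1.764]
wrist_force: [-6.6, 18.3, -0.7]
finger_gap: 0.0174
```

Request:
send_rows:
  commands:
    - [[-1,0,0,0],[-1,0,0,0]]

```text
time: 15.55
ee_pos: [0.5239, 0.1378, 0.008]
tcp_rot: [3.141, -0.01, 1.766]
wrist_force: [-8.5, 20.7, -0.1]
finger_gap: 0.0177
```

Request:
send_rows:
  commands:
    - [[8,0,0,0],[8,0,0,0],[10,0,0,0],[0,0,0,0],[0,0,0,0],[0,0,0,0]]

```text
time: 16.3
ee_pos: [0.522, 0.1524, 0.0076]
tcp_rot: [-3.141, 0.0, 1.755]
wrist_force: [-0.9, 0.1, -2.9]
finger_gap: 0.0177
```

Request:
send_rows:
  commands:
    - [[12,0,-5,0],[15,0,-15,0],[20,4,-15,0],[25,5,0,0],[25,5,0,0],[20,5,0,0],[16,4,0,0],[0,0,0,0.14],[0,0,0,0.141],[0,0,0,0],[0,0,12,0],[0,0,10,0],[0,0,6,0],[0,0,4,0],[0,0,2,0],[0,0,0,0],[0,0,0,0]]

```text
time: 18.42
ee_pos: [0.5202, 0.2882, 0.009]
tcp_rot: [3.141, -0.0, 1.475]
wrist_force: [-0.1, 1.2, -2.7]
finger_gap: 0.0174
```

Request:
send_rows:
  commands:
    - [[0,0,1.5,0],[0,0,1,0],[0,0,1,0],[0,0,0,0]]

```text
time: 18.92
ee_pos: [0.52, 0.2881, 0.0057]
tcp_rot: [3.141, 0.0, 1.475]
wrist_force: [-1.5, -0.5, 4.3]
finger_gap: 0.0177
```

```bash
python3 look.py 9
```

```text
18.925 [0.52000702 0.28809238 0.00572646] [3.14146045e+00 7.41735577e-05 1.47507933e+00] [-1.52209819 -0.45813371  4.30217165] 0.01768918967289376
```

View pics/s9.png

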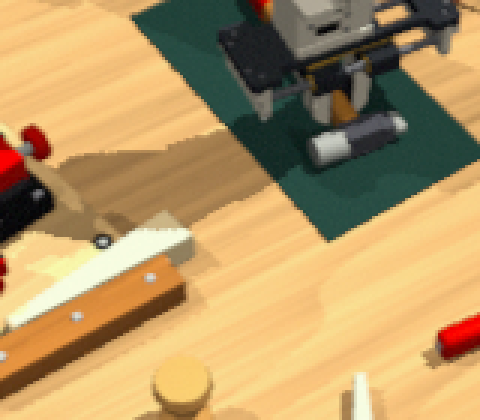

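On the mat (force turned to +4 N). Release and rise.

Request:
send_rows:
  commands:
    - [[0,0,0,0],[0,0,0,0],[0,0,0,0],[0,0,0,0],[0,0,0,0],[0,0,0,0],[0,0,0,0]]
  claw: 1

```text
time: 19.9
ee_pos: [0.52, 0.2881, 0.0052]
tcp_rot: [-3.142, -0.0, 1.475]
wrist_force: [-0.1, -0.9, 0.3]
finger_gap: 0.0832
```

Request:
send_rows:
  commands:
    - [[0,0,-5,0],[0,0,-15,0],[0,0,-40,0],[0,0,-50,0],[0,0,-50,0],[0,-50,-30,0],[0,-50,0,0],[0,0,0,0],[0,0,0,0],[0,0,0,0]]

```text
time: 21.15
ee_pos: [0.4218, 0.2973, 0.1954]
tcp_rot: [3.141, -0.0, 1.473]
wrist_force: [-0.0, 0.3, -1.0]
finger_gap: 0.0918
```

```bash
python3 look.py 10
python3 - <<'E'
from h import *
im=env.snapshot('top'); cv2.imwrite('pics/top10.png',np.clip(im[:,:,::-1]*1.5,0,255).astype(np.uint8))
im=env.snapshot('wrist'); cv2.imwrite('pics/w10.png',np.clip(im[:,:,::-1]*1.5,0,255).astype(np.uint8))
E
```

```text
21.15 [0.42175224 0.29725448 0.19544864] [ 3.14094206e+00 -3.44302483e-04  1.47341308e+00] [-0.00759217  0.30701726 -0.99835451] 0.09181051356004871
```

View pics/s10.png

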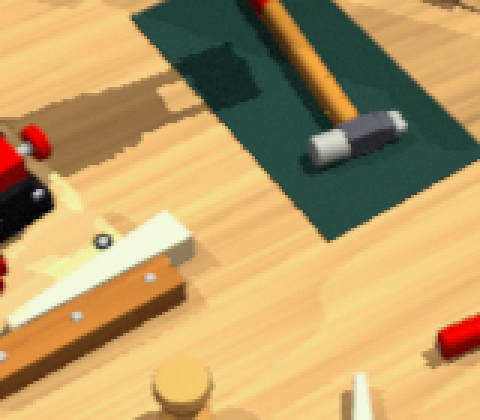

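View pics/w10.png

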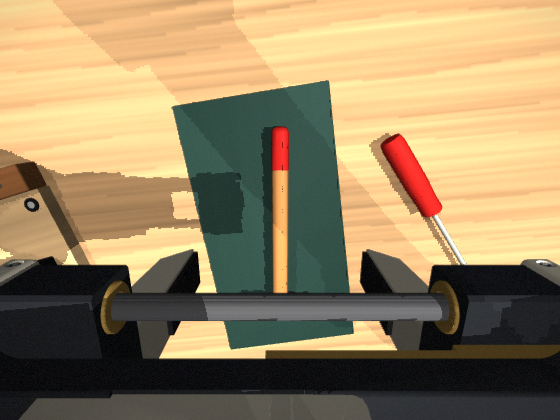

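View pics/top10.png

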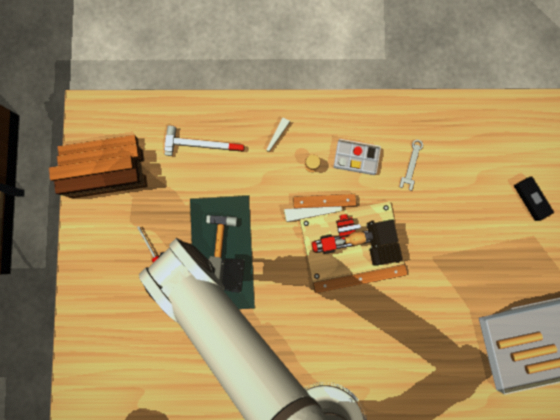

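```bash
python3 -c "
from bench import env
print(env.finish_job())"
```

```text
the job is handed in; nothing more can be done
None
```

I drove the wedge tight with five separate hammer taps, drawing back between each, then laid the hammer back on the mat and handed the job in at about 21 s. No verdict was reported.

- **Clamping:** The wedge stopped dead. The last two taps ended with the tool at the same place to within 0.3 mm. They reached about 21 N and 22 N at the wrist, well under the 70 N limit. The wedge stayed put when the hammer was drawn back. I judged tightness from the stop and those forces, because the wedge's force on the board could not be measured directly.
- **Hammer:** The last pictures show it lying flat and released inside the mat. The gripper is open and clear of everything, apart from a 1 N wrist reading in free air.
- **Other things:** In the overhead picture the lathe and the knob, tray, spanner and screwdriver look where they were. The arm partly hides the screwdriver there, but its handle shows undisturbed in the wrist camera.
- **Disagreement:** The overhead and wrist cameras differed by up to about 6 mm on the hammer and wedge positions. I gave the wrist camera more weight for the hammer, averaged the two for the wedge, and the grip and taps came out on target.

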